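# Set a straightedge against a circuit board edge and its end stop

## Robot

A 6-joint arm with a two-finger parallel gripper is mounted at the origin on the work surface. World frame = base frame: x ahead of the robot, y to its left, z up, the work surface at z = 0. Lengths are in m, angles in rad, forces in N, time in s.
With the tool pointing down it reaches from about 0.25 to 0.725 m from the base axis. Payload 4 kg.
Tool frame: the origin (TCP) lies at the very end of the fingers, on their centre line; the grasp point (between the pads) lies 19 mm behind it; z points along the fingers, y is the line along which they close (so a half turn about z gives the same grasp; the last joint's range is limited). The gripper opens to 85 mm and grips with 20 to 120 N. Pads are 22 mm wide; open, the fingers measure 114 mm over their backs; the gripper's body (76 mm by 85 mm) begins 54 mm behind the grasp point. The pads swing forward as they close: fully open they stand 13 mm farther back than shut.
Start: joints at [-1.262, 0.241, 0.005, 1.335, 0, 1.571], TCP at [0.152, -0.476, 0.231] pointing down, gripper open.
Joint ranges: [-2.72, 2.72], [-1.05, 1.87], [-1.09, 1.28], [-1.99, 2.15], [-1.42, 1.44], [-3.14, 3.14]. Speed limits (rad/s): [2.79, 2.79, 3.14, 3.14, 3.14, 3.14].

## Interface

Orientations are given as a unit quaternion [x, y, z, w].
In Python, from workcell import * gives the robot as it stands. The module is installed in compiled form; this text tells all that it offers.
- The arm moves only by the tool send_rows, never from a script. Its argument "steps" is text: rows parted by semicolons, each of 7 numbers parted by spaces: the opening, from -1 (shut) to 1 (fully open), then the shift along the world's x, y, z in m, then the turn, a rotation vector about the world's x, y, z in rad. A call has exactly 5 rows; each row shifts and turns the commanded pose from where the row before left it; what a row does not reach is not made up. A row lasts 1/12 s, in which the tool goes at most 41.7 mm and 7.16 degrees, less where a joint would pass 70% of its speed; a pose out of reach is approached as far as the arm can. A call is refused whole if a number of a shift passes 0.0417 or a number of a turn 0.125, either way. A call with a gripper value outside its range is refused whole. The fingers move at their own pace and stop on an object; the grip force is fixed at half the most. Time passes only in rows, so rows that do not move let the fingers close, or fill a call up. It gives the time, the measured TCP pose, the force, the opening and the grip force at its end, in the units of the state.
- get_obs(): the state, without advancing time (a new reading comes with each control period).
- camera(name): name is "side" or "top" or "wrist"; returns a dict with "frame" (480x640x3 uint8, red, green, blue), "range_z" (480x640 float32, m along the optical axis (not along the pixel's ray), 0 where there is no reading), "camera_matrix" (3x3 intrinsics, pixels), "extrinsics" (4x4, takes a point from world to camera coordinates); the wrist camera has in their place "T_tool_cam" (4x4, takes a point from camera to tool coordinates, whose origin is the TCP and whose axes are the flange's). Camera axes: x right, y down, z forward; pixel columns grow to the right and rows downward; lengths in m; the calibration is good to about 2 mm. A picture is of the moment at which its call begins: read the wrist's pose just before it.
- job_done(): hands the job in; it is judged then, once.
The state is a dict: "clock": time; "joint_pos": joint angles; "joint_vel": joint speeds; "tau": joint torques, N m; "eef_pos": TCP position; "tool_rot": TCP orientation; "ft_force": force on the tool from outside, world axes, zero at the start; "ft_torque": the same for the moment, N m; "grip_width": finger opening in m; "grasp_force": force on a finger pad.
Only numpy, scipy, OpenCV 4.12 (cv2) and the standard library are available. Lean on these libraries where they do the work, as an engineer would, in place of code of your own. Each camera call takes 0.05 s, during which the arm holds its last target. There are 200 camera calls.

## Task

Lay the aluminium straightedge flat on the bench with a long side flush along the near edge of the circuit board and its end butted up against the red end stop, ready for measuring the test pads from the stop. Press it home on the board's edge with a gentle but definite push (about 5 to 10 N). Do not shift the board, which only rests on the bench, or the stop, and leave the screwdriver, blue tray and brass adapter alone.

Things in the scene. Friction and masses are not known exactly. Their poses are not given: they have to be found in the camera images.
- board: Green circuit board on a thick steel plate of the same outline, 130 mm (its x) by 260 mm (its y), 18 mm high, upright sides, parts on top up to 8 mm more. Loose on the bench, 4 kg: 19 N or more slides it. Press on it with under 18 N. Origin: centre of its underside. Its x axis points away from the robot, its y axis along the long edges towards the end with the stop.
- edge_mid (a point): Middle of the board's long near edge (the one that faces the robot, row of gold pads), 65 mm from the board's centre, 5 mm above the bench. Axes as the board's.
- edge_left (a point): Left (+y) end of the same near edge, 5 mm above the bench.
- edge_right (a point): Right (-y) end of the same near edge, 5 mm above the bench.
- stop: Red stop clamped (holds 40 N) on the near edge, at a place that differs each time. It sticks out 35 mm from the edge towards the robot, is 18 mm thick along the edge, tops 23 mm above the bench (33 mm at its screw, over the board). This point: centre of its flat face that looks along the board's -y, 17.5 mm out from the edge, 5 mm above the bench. Axes as the board's.
- straightedge: Aluminium bar 35 mm wide (its x), 220 long (its y), 10 thick, both long sides and ends alike; 0.18 to 0.28 kg, slides at 0.8 to 2 N. Origin: centre of its underside. Starts flat, 40 to 80 mm short of the near edge, up to 0.3 rad askew. Closed fingertips 4 mm above the bench can push it; pushed mid-side it mostly swings square on the edge, then the force jumps; else push the end that stands off.
- screwdriver: Screwdriver with orange handle, 150 mm long, lying to the left of the stop. Bystander.
- tray: Blue open parts tray, 90 x 70 mm, 22 mm high, left of the board. Bystander.
- adapter: Brass and steel coax adapter, 18 mm diameter, 26 mm tall, standing to the right of the board. Bystander.
Not all that is in view belongs to the job. Of the things like the straightedge, leave any that is brown, orange or pink; of the rest the larger one is meant.

How it is judged:
By the outcome, as a careful person would: the job done as asked, in the order asked, and still so for the second after the job is handed in, with the robot touching nothing.
It also fails if it takes over 72 s, if anything falls off the work surface, if the arm or the gripper's body presses on something with over 40 N, if the wrist force passes 120 N, or if a joint passes its speed limit or range.

## Working session

There is one attempt and no reset: what is moved stays moved. The work goes in short steps, Python scripts to look and compute and a tool call to move; the robot and the scene stay as the last step left them, time stands still between calls to the robot, and variables do not carry over. Pictures are saved under pics/ and viewed, at most 10 in all, crops included, and the job is handed in when it is done.

Besides the shell and the picture viewer there is one more tool, called after ">>>" in YAML: its name, and indented under it one key for each argument. send_rows: Moves the arm, as the interface text tells. Its arguments: {"type":"object","properties":{"steps":{"type":"string"}},"required":["steps"]}

```bash
mkdir -p pics
python3 - <<'E'
from workcell import *
import numpy as np, cv2
o=get_obs(); print(o['clock'],o['eef_pos'],o['tool_rot'],o['ft_force'])
for n in ['top','side']:
    c=camera(n); cv2.imwrite(f'pics/{n}0.png',c['frame'][...,::-1]); np.savez(f'{n}0.npz',**c)
    print(n,c['camera_matrix'].round(1).tolist(),c['extrinsics'].round(3).tolist())
E
```

```text
0.0 [ 0.15175071 -0.47577251  0.23039913] [ 9.88101389e-01  1.53800382e-01 -1.77744262e-04 -1.02711924e-03] [ 0.49611783 -0.31352239 -0.21644544]
top [[593.8, 0.0, 324.1], [0.0, 593.8, 241.8], [0.0, 0.0, 1.0]] [[0.011, -1.0, -0.012, 0.026], [-0.995, -0.01, -0.102, 0.525], [0.102, 0.013, -0.995, 1.352], [0.0, 0.0, 0.0, 1.0]]
side [[599.4, 0.0, 312.8], [0.0, 599.4, 240.9], [0.0, 0.0, 1.0]] [[0.995, -0.102, 0.021, -0.493], [-0.033, -0.505, -0.862, 0.074], [0.098, 0.857, -0.506, 1.152], [0.0, 0.0, 0.0, 1.0]]
```

View pics/top0.png

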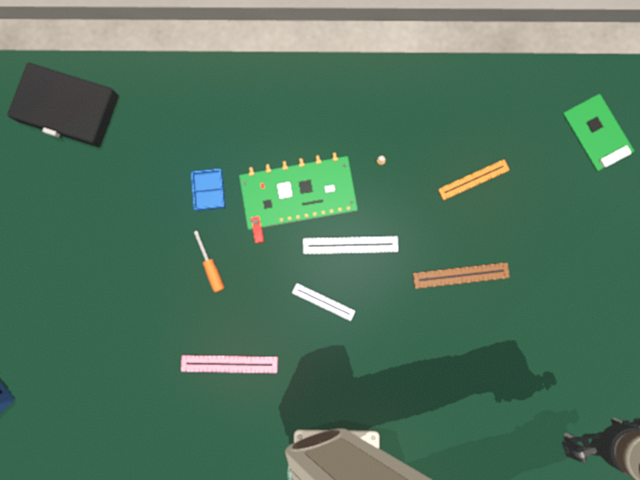

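View pics/side0.png

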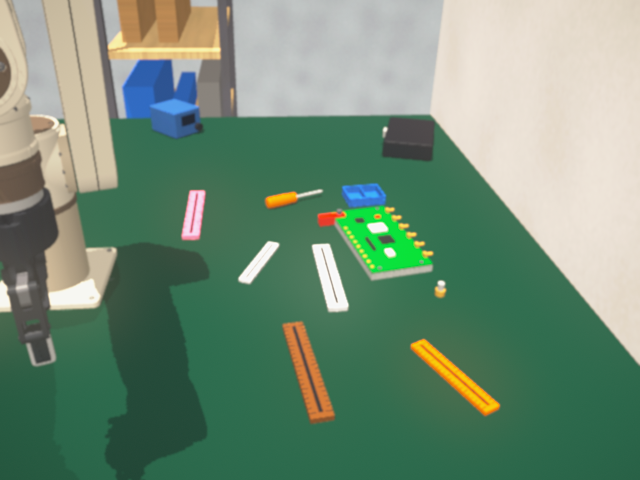

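Top view: white bar at (350,245) is the largest light one, with a smaller white one at (323,302). The brown (461,275), orange (474,180) and pink (229,364) bars are to be left alone. The board is centred at (298,192) and the stop at (257,229). The side view agrees: large white bar at (329,277), small at (259,262). I choose the large white bar.

```bash
cat > h.py <<'E'
from workcell import *
import numpy as np, cv2
def ray(c,uv,z):
    "pixels -> world points on plane z"
    K=c['camera_matrix'];E=c['extrinsics'];R=E[:3,:3];o=-R.T@E[:3,3]
    uv=np.atleast_2d(np.asarray(uv,float))
    d=np.c_[uv,np.ones(len(uv))]@np.linalg.inv(K).T@R
    return o+d*((z-o[2])/d[:,2])[:,None]
def hsv(c): return cv2.cvtColor(c['frame'],cv2.COLOR_RGB2HSV)
def blob(m,near=None):
    cs,_=cv2.findContours(m.astype(np.uint8),cv2.RETR_EXTERNAL,cv2.CHAIN_APPROX_NONE)
    cs=[k for k in cs if cv2.contourArea(k)>30]
    return min(cs,key=lambda k:abs(cv2.pointPolygonTest(k,near,True)) if cv2.pointPolygonTest(k,near,True)<0 else 0)
def wrect(c,k,z):
    p=ray(c,k[:,0,:],z)[:,:2]*1000
    (cx,cy),(w,h),a=cv2.minAreaRect(p.astype(np.float32))
    b=cv2.boxPoints(((cx,cy),(w,h),a)); return np.array([cx,cy]),(w,h),b
def height(c,uv,r=2):
    "world z from range image, median round pixel"
    K=c['camera_matrix'];E=c['extrinsics'];u,v=map(int,uv)
    d=np.median(c['range_z'][v-r:v+r+1,u-r:u+r+1]); p=d*np.linalg.inv(K)@[u,v,1]
    return E[:3,:3].T@(p-E[:3,3])
E
python3 - <<'E'
from h import *
np.set_printoptions(precision=1,suppress=True)
px={'top':dict(w=(350,240),b=(298,192),s=(258,232)),'side':dict(w=(329,277),b=(380,240),s=(327,219))}
for n in px:
    c=dict(np.load(f'{n}0.npz')); H=hsv(c)
    ms=dict(w=(H[...,1]<60)&(H[...,2]>150),b=(H[...,0]>45)&(H[...,0]<75)&(H[...,2]>110)&(H[...,1]>100),s=((H[...,0]<6)|(H[...,0]>174))&(H[...,1]>150)&(H[...,2]>100))
    for k,z in dict(w=.01,b=.018,s=.023).items():
        m=cv2.morphologyEx(ms[k].astype(np.uint8),cv2.MORPH_CLOSE,np.ones((5,5)))
        q=blob(m,px[n][k]); ce,wh,b=wrect(c,q,z)
        print(n,k,ce,np.round(wh,1),b.tolist() and b.round(1).tolist(),'depth pt',height(c,q[:,0].mean(0))*1000)
    print('bench',[height(c,p)*1000 for p in ([(350,270),(250,320)] if n=='top' else [(300,300)])])
c=dict(np.load('top0.npz'));cr=c['frame'][140:320,180:420]
cv2.imwrite('pics/crop.png',cv2.resize(cr,None,fx=3.3,fy=3.3,interpolation=2)[...,::-1])
E
```

```text
top w [520.2 -29.8] [ 40.7 225.7] [[496.1000061035156, 82.4000015258789], [503.5, -143.1999969482422], [544.2999877929688, -141.89999389648438], [536.7999877929688, 83.69999694824219]] depth pt [521.6 -29.6  10.3]
top b [674.4  58.8] [190.5 354.5] [[543.7999877929688, 211.8000030517578], [618.9000244140625, -134.60000610351562], [805.0999755859375, -94.30000305175781], [730.0, 252.1999969482422]] depth pt [661.7  65.9  21.1]Traceback (most recent call last):
  File "<stdin>", line 9, in <module>
  File "h.py", line 13, in blob
    return min(cs,key=lambda k:abs(cv2.pointPolygonTest(k,near,True)) if cv2.pointPolygonTest(k,near,True)<0 else 0)
ValueError: min() iterable argument is empty
```

```bash
cat > m.py <<'E'
from h import *
np.set_printoptions(precision=1,suppress=True)
px={'top':dict(w=(350,240),b=(310,205),s=(258,232)),'side':dict(w=(329,277),b=(400,255),s=(327,219))}
for n in px:
    c=dict(np.load(f'{n}0.npz')); H=hsv(c)
    print({k:[H[v+d,u].tolist() for d in (-2,0,3)] for k,(u,v) in px[n].items()},H[300,400])
    f=c['frame'].astype(int)
    ms=dict(w=(H[...,1]<60)&(H[...,2]>150),b=(f[...,1]>140)&(f[...,0]<110),s=(f[...,0]>130)&(f[...,1]<80)&(f[...,2]<90))
    for k,z in dict(w=.01,b=.018,s=.023).items():
        m=cv2.morphologyEx(ms[k].astype(np.uint8),cv2.MORPH_OPEN,np.ones((3,3)))
        q=blob(m,px[n][k]); ce,wh,b=wrect(c,q,z)
        print(n,k,ce,np.round(wh,1),b.round(1).tolist(),'depth pt',height(c,q[:,0].mean(0))*1000)
    print('bench',[height(c,p)*1000 for p in ([(350,270),(250,320)] if n=='top' else [(300,300)])])
c=dict(np.load('top0.npz'));cr=c['frame'][140:320,180:420]
cv2.imwrite('pics/crop.png',cv2.resize(cr,None,fx=3.3,fy=3.3,interpolation=2)[...,::-1])
E
python3 m.py
```

```text
{'w': [[113, 4, 251], [0, 0, 255], [113, 4, 252]], 'b': [[61, 69, 126], [66, 126, 219], [65, 125, 218]], 's': [[2, 145, 255], [2, 145, 255], [3, 138, 255]]} [ 75 102 107]
top w [520.5 -29.7] [ 40.  225.7] [[496.79998779296875, 82.4000015258789], [504.29998779296875, -143.1999969482422], [544.2999877929688, -141.89999389648438], [536.7999877929688, 83.69999694824219]] depth pt [521.6 -29.6  10.3]
top b [643.9  95.2] [131.4 263.9] [[554.9000244140625, 212.6999969482422], [603.7999877929688, -46.599998474121094], [733.0, -22.200000762939453], [684.0999755859375, 237.10000610351562]] depth pt [650.   98.9  18.6]Traceback (most recent call last):
  File "m.py", line 11, in <module>
    q=blob(m,px[n][k]); ce,wh,b=wrect(c,q,z)
  File "h.py", line 13, in blob
    return min(cs,key=lambda k:abs(cv2.pointPolygonTest(k,near,True)) if cv2.pointPolygonTest(k,near,True)<0 else 0)
ValueError: min() iterable argument is empty
```

```bash
sed -i "s/s=(f.*<90))/s=(f[...,0]>150)\&(f[...,1]<150)\&((H[...,0]<7)|(H[...,0]>173))\&(H[...,1]>110))/; s/(f\[...,0\]<110)/(f[...,0]<f[...,1]-60)/" m.py; python3 m.py
```

```text
{'w': [[113, 4, 251], [0, 0, 255], [113, 4, 252]], 'b': [[61, 69, 126], [66, 126, 219], [65, 125, 218]], 's': [[2, 145, 255], [2, 145, 255], [3, 138, 255]]} [ 75 102 107]
top w [520.5 -29.7] [ 40.  225.7] [[496.79998779296875, 82.4000015258789], [504.29998779296875, -143.1999969482422], [544.2999877929688, -141.89999389648438], [536.7999877929688, 83.69999694824219]] depth pt [521.6 -29.6  10.3]
top b [643.5  95.1] [132.3 263.9] [[554.0999755859375, 212.60000610351562], [602.7999877929688, -46.79999923706055], [732.9000244140625, -22.299999237060547], [684.2000122070312, 237.0]] depth pt [635.7  94.   18.5]
top s [544.8 186.3] [45.7 21.5] [[520.2999877929688, 192.6999969482422], [524.2999877929688, 171.5], [569.2000122070312, 180.0], [565.2999877929688, 201.10000610351562]] depth pt [544.1 188.2  22.8]
bench [array([461. , -30.3,   1.5]), array([341.7, 202.7,   0.9])]
{'w': [[15, 27, 168], [16, 28, 199], [21, 7, 248]], 'b': [[67, 244, 226], [67, 244, 227], [67, 244, 227]], 's': [[4, 220, 248], [3, 209, 233], [3, 206, 230]]} [ 72 123 116]
side w [522.6 -34.3] [ 41.2 239.7] [[498.29998779296875, 84.9000015258789], [505.70001220703125, -154.6999969482422], [546.7999877929688, -153.39999389648438], [539.5, 86.19999694824219]] depth pt [522.1 -43.7   9.7]
side b [645.7  95.6] [133.9 267.6] [[555.5, 214.89999389648438], [604.2999877929688, -48.20000076293945], [735.9000244140625, -23.799999237060547], [687.2000122070312, 239.3000030517578]] depth pt [641.8  76.4  18. ]
side s [541.8 167.8] [57.5 36.2] [[520.5999755859375, 141.1999969482422], [556.5999755859375, 137.1999969482422], [562.9000244140625, 194.39999389648438], [526.9000244140625, 198.3000030517578]] depth pt [543.1 178.9  16.8]
bench [array([ 461.1, -101. ,   -0.3])]
```

View pics/crop.png

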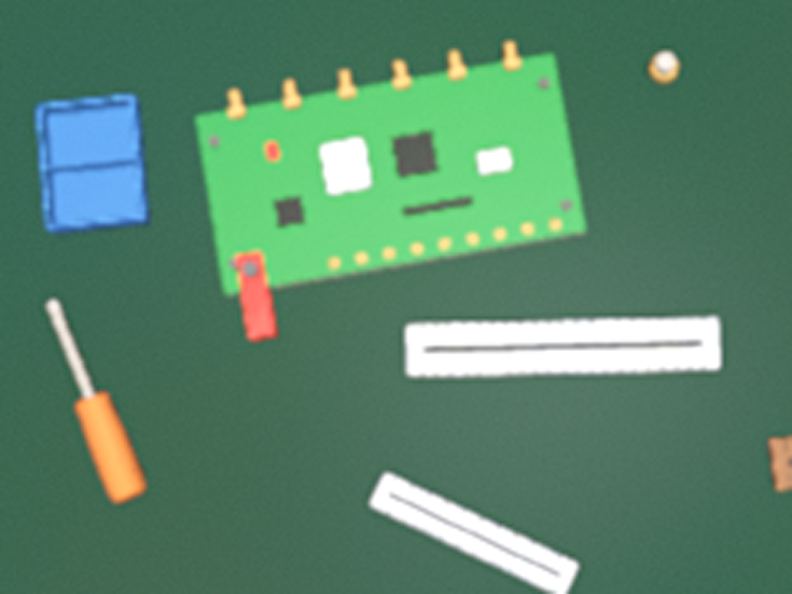

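The crop confirms it: big white bar at crop (562,347), i.e. top (350,245); the stop is at crop (258,300), near the board's left end. I'm moving above the bar for a wrist view.

>>> send_rows:
  steps: "1 .0246 .0298 0 0 0 .0863;1 .0246 .0298 0 0 0 .0863;1 .0246 .0298 0 0 0 .0863;1 .0246 .0298 0 0 0 .0863;1 .0246 .0298 0 0 0 .0863"

```text
clock: 0.52
eef_pos: [0.2754, -0.3257, 0.2309]
tool_rot: [0.932, 0.363, -0.0, -0.0]
ft_force: [1.4, -1.6, 0.1]
grip_width: 0.0852
grasp_force: 0.0
```

>>> send_rows:
  steps: "1 .0246 .0298 0 0 0 .0863;1 .0246 .0298 0 0 0 .0863;1 .0246 .0298 0 0 0 .0863;1 .0246 .0298 0 0 0 .0863;1 .0246 .0298 0 0 0 .0863"

```text
clock: 0.93
eef_pos: [0.3985, -0.1765, 0.2311]
tool_rot: [0.832, 0.555, -0.0, -0.0]
ft_force: [1.2, -1.5, -0.5]
grip_width: 0.085
grasp_force: 0.0
```

>>> send_rows:
  steps: "1 .0246 .0298 0 0 0 .0863;1 .0246 .0298 0 0 0 .0863;1 .0246 .0298 0 0 0 .0863;1 .0246 .0298 0 0 0 .0863;1 .0246 .0298 0 0 0 .0863"

```text
clock: 1.35
eef_pos: [0.5215, -0.0275, 0.2309]
tool_rot: [0.694, 0.72, -0.0, -0.0]
ft_force: [0.3, -0.5, 0.9]
grip_width: 0.0856
grasp_force: 0.0
```

```bash
cat >> h.py <<'E'
from scipy.spatial.transform import Rotation as Ro
def wrist(name):
    o=get_obs(); c=camera('wrist')
    T=np.eye(4);T[:3,:3]=Ro.from_quat(o['tool_rot']).as_matrix();T[:3,3]=o['eef_pos']
    c['extrinsics']=np.linalg.inv(T@c['T_tool_cam'])
    np.savez(name+'.npz',**c); cv2.imwrite(f'pics/{name}.png',c['frame'][...,::-1])
    return c
def yaw(o):
    v=Ro.from_quat(o['tool_rot']).as_matrix()[:,1]; return np.arctan2(v[1],v[0])
E
python3 - <<'E'
from h import *
wrist('w1');o=get_obs();print(o['clock'],o['eef_pos'],yaw(o),o['joint_pos'])
E
```

```text
1.4 [ 0.52593463 -0.02229491  0.23028658] 0.04576891684259027 [-0.04497884  0.29130227  0.07018736  1.34695513  0.00453246  1.48004808]
```

View pics/w1.png

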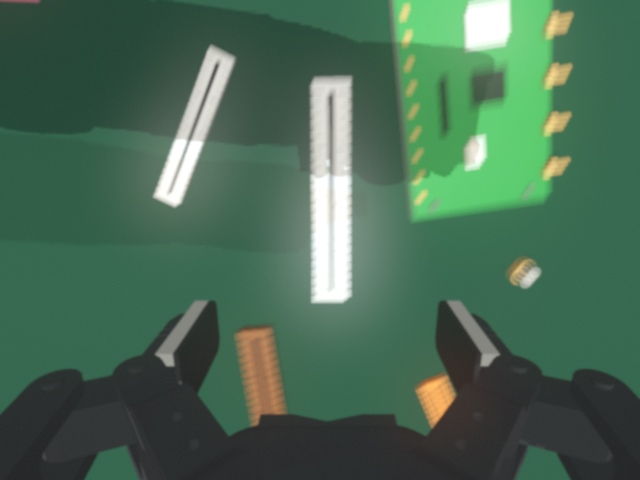

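Wrist view: bar axis runs (331,78)–(331,302), small white bar at (195,125), board's near right corner at (412,218). I'll measure from a settled picture.

```bash
cat > bar.py <<'E'
from h import *
import sys
np.set_printoptions(precision=1,suppress=True)
c=wrist(sys.argv[1]); near=(float(sys.argv[2]),float(sys.argv[3]))
f=c['frame'].astype(int); H=hsv(c); o=get_obs()
print('t',o['clock'],'tcp',o['eef_pos']*1000,'yaw %.4f'%yaw(o),'F',o['ft_force'],'w',o['grip_width'])
def show(n,m,nr,z):
    m=cv2.morphologyEx(m.astype(np.uint8),cv2.MORPH_CLOSE,np.ones((7,7)));m=cv2.morphologyEx(m,cv2.MORPH_OPEN,np.ones((5,5)))
    k=blob(m,nr); ce,wh,b=wrect(c,k,z)
    e=sorted([(b[1]-b[0]),(b[2]-b[1])],key=np.linalg.norm)[1]; e=e*np.sign(e[1])
    print(n,'centre',ce,'size',np.round(wh,1),'long axis angle from +y %.4f'%np.arctan2(-e[0],e[1]),b.tolist() and b.round(1).tolist(),'meas',height(c,k[:,0].mean(0))*1000)
    return k
show('bar',(H[...,1]<45)&(H[...,2]>85),near,.01)
try:
    g=(f[...,1]>140)&(f[...,1]-f[...,0]>70)&(f[...,1]-f[...,2]>30)
    k=show('board',g,(450,100),.018)
    p=ray(c,k[:,0],.018)[:,:2]*1000
    # near edge: lowest x for each 5 mm of y, in the robust middle
    yb=np.round(p[:,1]/4); q=np.array([p[yb==v][p[yb==v][:,0].argmin()] for v in np.unique(yb)])
    vx,vy,x0,y0=cv2.fitLine(q[3:-3].astype(np.float32),cv2.DIST_HUBER,0,.01,.01).ravel()
    s=np.sign(vy);print('near edge angle %.4f'%np.arctan2(-vx*s,vy*s),'x at y=0,80,150:',[x0+vx/vy*(Y-y0) for Y in (0,80,150)],'span',q[0],q[-1])
except Exception as e: print(e)
try:
    r=(f[...,0]>110)&((H[...,0]<7)|(H[...,0]>173))&(H[...,1]>120)
    show('stop',r,(350,40),.023)
except Exception as e: print(e)
E
python3 bar.py w2 331 100
```

```text
t 1.45 tcp [523.6 -25.1 230.1] yaw 0.0403 F [-1.1 -1.3 -0.3] w 0.08553785508667199
bar centre [530.2 -27.7] size [224.4  63.1] long axis angle from +y -0.0018 [[498.3999938964844, -139.89999389648438], [561.5, -140.0], [561.9000244140625, 84.4000015258789], [498.79998779296875, 84.5]] meas [525.6 -14.9  11. ]
board centre [651.5  67.9] size [131.1 203.2] long axis angle from +y 0.1839 [[568.5, 155.89999389648438], [605.5999755859375, -43.900001525878906], [734.5, -20.0], [697.4000244140625, 179.8000030517578]] meas [640.9  70.8  18.3]
near edge angle 0.1912 x at y=0,80,150: [np.float32(599.49414), np.float32(584.0074), np.float32(570.4564)] span [605.5 -42.3] [698. 162.]
min() iterable argument is empty
```

>>> send_rows:
  steps: "1 0 0 -.035 0 0 0;1 0 0 -.04 0 0 0;1 0 0 -.04 0 0 0;1 0 0 -.035 0 0 0;1 0 0 -.025 0 0 0"

```text
clock: 1.87
eef_pos: [0.5179, -0.0298, 0.0527]
tool_rot: [0.696, 0.718, -0.002, -0.002]
ft_force: [-0.0, 0.3, -0.2]
grip_width: 0.0851
grasp_force: 0.0
```

>>> send_rows:
  steps: "1 0 0 -.02 0 0 0;1 0 0 -.017 0 0 0;1 0 0 -.01 0 0 0;1 0 0 0 0 0 0;1 0 0 0 0 0 0"

```text
clock: 2.28
eef_pos: [0.5205, -0.0297, 0.0092]
tool_rot: [0.696, 0.718, -0.0, -0.0]
ft_force: [0.3, 0.7, 0.2]
grip_width: 0.0855
grasp_force: 0.0
```

Down another 7 mm and close.

>>> send_rows:
  steps: ".3 0 0 -.0035 0 0 0;.0 0 0 -.0035 0 0 0;-.3 0 0 0 0 0 0;-1 0 0 0 0 0 0;-1 0 0 0 0 0 0"

```text
clock: 2.7
eef_pos: [0.5217, -0.0294, 0.0033]
tool_rot: [0.696, 0.719, 0.001, 0.001]
ft_force: [0.6, 0.2, 4.1]
grip_width: 0.0325
grasp_force: 60.1
```

>>> send_rows:
  steps: "-1 0 0 0 0 0 0;-1 0 0 0 0 0 0;-1 0 0 0 0 0 0;-1 0 0 0 0 0 0;-1 0 0 0 0 0 0"

```text
clock: 3.12
eef_pos: [0.5217, -0.0294, 0.0033]
tool_rot: [0.696, 0.719, 0.001, 0.001]
ft_force: [-0.6, -0.8, 5.1]
grip_width: 0.0329
grasp_force: 60.3
```

Gripped. Ease up 1.5 mm and drag to a parallel pose 35 mm short of the edge.

>>> send_rows:
  steps: "-1 0 0 .0015 0 0 0;-1 .001 .009 0 0 0 .018;-1 .001 .009 0 0 0 .018;-1 .001 .009 0 0 0 .018;-1 .001 .009 0 0 0 .018"

```text
clock: 3.53
eef_pos: [0.5246, 0.0079, 0.0034]
tool_rot: [0.668, 0.744, -0.0, -0.0]
ft_force: [0.0, 0.7, -2.9]
grip_width: 0.033
grasp_force: 59.8
```

>>> send_rows:
  steps: "-1 .0015 .01 0 0 0 .018;-1 .0015 .01 0 0 0 .018;-1 .0015 .01 0 0 0 .018;-1 .0015 .01 0 0 0 .018;-1 .0015 .0095 0 0 0 .009"

```text
clock: 3.95
eef_pos: [0.5326, 0.0574, 0.0037]
tool_rot: [0.638, 0.77, 0.0, -0.0]
ft_force: [0.5, 0.3, -2.3]
grip_width: 0.0328
grasp_force: 59.8
```

>>> send_rows:
  steps: "-1 0 0 0 0 0 0;-1 0 0 0 0 0 0;-.1 0 0 0 0 0 0;.25 0 0 0 0 0 0;.25 0 0 0 0 0 0"

```text
clock: 4.37
eef_pos: [0.5328, 0.0556, 0.0042]
tool_rot: [0.639, 0.769, 0.0, 0.0]
ft_force: [0.2, 0.3, -0.0]
grip_width: 0.0536
grasp_force: 0.0
```

>>> send_rows:
  steps: ".25 0 0 .03 0 0 0;.25 0 0 .04 0 0 0;.25 0 0 .04 0 0 0;.25 0 0 .04 0 0 0;.25 0 0 .04 0 0 0"

```text
clock: 4.78
eef_pos: [0.5321, 0.0555, 0.1961]
tool_rot: [0.639, 0.769, 0.0, 0.0]
ft_force: [0.4, 0.5, -0.2]
grip_width: 0.0537
grasp_force: 0.0
```

>>> send_rows:
  steps: "-1 -.02 0 .02 0 0 0;-1 -.02 0 0 0 0 0;-1 0 0 0 0 0 0;-1 0 0 0 0 0 0;-1 0 0 0 0 0 0"

```text
clock: 5.2
eef_pos: [0.4927, 0.0558, 0.2138]
tool_rot: [0.639, 0.769, 0.0, 0.0]
ft_force: [0.1, 0.2, 0.3]
grip_width: -0.0002
grasp_force: 0.0
```

```bash
python3 bar.py w3 331 150
```

```text
t 5.25 tcp [492.7  55.9 213.4] yaw 0.1849 F [-0.  -0.8 -0.4] w 0.0005849166515905671
bar centre [529.3  49.5] size [ 79.4 269.4] long axis angle from +y 0.0337 [[485.1000061035156, 182.8000030517578], [494.1000061035156, -86.4000015258789], [573.5, -83.69999694824219], [564.4000244140625, 185.5]] meas [527.7  54.1  10.8]
board centre [646.6  97.6] size [131.3 261.7] long axis angle from +y 0.1851 [[557.9000244140625, 214.10000610351562], [606.0999755859375, -43.099998474121094], [735.2000122070312, -18.899999618530273], [687.0, 238.3000030517578]] meas [634.7 111.2  18.6]
near edge angle 0.1737 x at y=0,80,150: [np.float32(598.463), np.float32(584.42865), np.float32(572.14856)] span [605.4 -38.4] [664.6 234.1]
stop centre [555.  190.2] size [61.8 18.9] long axis angle from +y -1.3858 [[522.9000244140625, 193.8000030517578], [526.4000244140625, 175.1999969482422], [587.0999755859375, 186.60000610351562], [583.7000122070312, 205.1999969482422]] meas [553.1 189.5  23.6]
```

View pics/w3.png

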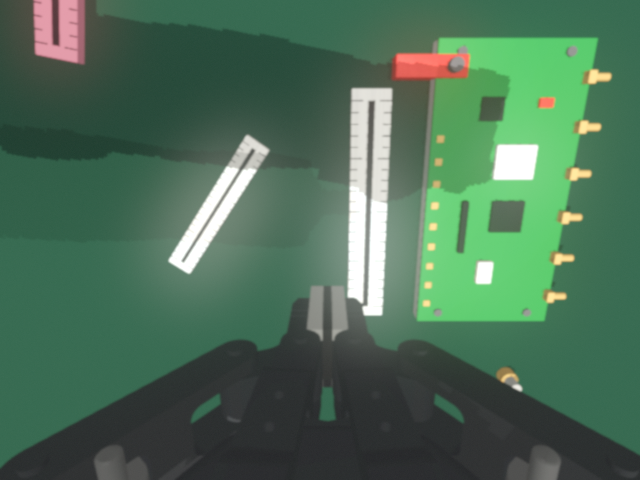

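Wrist view: the bar now lies parallel at (370,200), its end at row 88; the stop face is at row 79, columns 394–468; about 7 mm gap to the stop. I go down behind it, fingers shut.

>>> send_rows:
  steps: "-1 -.0113 -.01 -.03 0 0 0;-1 0 0 -.04 0 0 0;-1 0 0 -.04 0 0 0;-1 0 0 -.04 0 0 0;-1 0 0 -.03 0 0 0"

```text
clock: 5.67
eef_pos: [0.4797, 0.0458, 0.0302]
tool_rot: [0.639, 0.769, -0.001, -0.001]
ft_force: [0.1, -0.1, 0.5]
grip_width: -0.0002
grasp_force: 0.0
```

>>> send_rows:
  steps: "-1 0 0 -.015 0 0 0;-1 0 0 -.01 0 0 0;-1 0 0 -.0045 0 0 0;-1 0 0 0 0 0 0;-1 0 0 0 0 0 0"

```text
clock: 6.08
eef_pos: [0.4822, 0.0462, 0.0049]
tool_rot: [0.639, 0.77, 0.0, 0.0]
ft_force: [0.0, -0.2, 0.7]
grip_width: -0.0003
grasp_force: 0.0
```

>>> send_rows:
  steps: "-1 .005 .0009 0 0 0 0;-1 .005 .0009 0 0 0 0;-1 .005 .0009 0 0 0 0;-1 .005 .0009 0 0 0 0;-1 .005 .0009 0 0 0 0"

```text
clock: 6.5
eef_pos: [0.5074, 0.0508, 0.0049]
tool_rot: [0.639, 0.77, 0.001, 0.001]
ft_force: [0.9, -0.6, 0.3]
grip_width: -0.0
grasp_force: 0.0
```

>>> send_rows:
  steps: "-1 .004 .0008 0 0 0 0;-1 .004 .0008 0 0 0 0;-1 .004 .0008 0 0 0 0;-1 .004 .0007 0 0 0 0;-1 .004 .0007 0 0 0 0"

```text
clock: 6.92
eef_pos: [0.5262, 0.0545, 0.0041]
tool_rot: [0.639, 0.77, -0.0, -0.0]
ft_force: [-0.5, -0.3, -0.2]
grip_width: -0.0001
grasp_force: 0.6
```

>>> send_rows:
  steps: "-1 .002 .0004 0 0 0 0;-1 .001 .0002 0 0 0 0;-1 .001 .0002 0 0 0 0;-1 .001 .0002 0 0 0 0;-1 0 0 0 0 0 0"

```text
clock: 7.33
eef_pos: [0.5314, 0.0555, 0.0043]
tool_rot: [0.639, 0.77, 0.0, 0.0]
ft_force: [-0.7, -0.4, -0.6]
grip_width: 0.0002
grasp_force: 0.4
```

```bash
cat > topm.py <<'E'
from h import *
import sys
np.set_printoptions(precision=1,suppress=True)
c=camera('top'); np.savez(sys.argv[1]+'.npz',**c); f=c['frame']
cr=f[140:290,190:390]; cv2.imwrite(f'pics/{sys.argv[1]}.png',cv2.resize(cr,None,fx=4,fy=4,interpolation=2)[...,::-1])
fi=f.astype(int);H=hsv(c)
for n,m,nr,z in [('bar',(H[...,1]<60)&(H[...,2]>150),(300,240),.01),('board',(fi[...,1]>140)&(fi[...,0]<fi[...,1]-60),(310,205),.018),('stop',(fi[...,0]>150)&(fi[...,1]<150)&((H[...,0]<7)|(H[...,0]>173))&(H[...,1]>110),(258,232),.023)]:
    k=blob(cv2.morphologyEx(m.astype(np.uint8),cv2.MORPH_OPEN,np.ones((3,3))),nr); ce,wh,b=wrect(c,k,z); print(n,ce,np.round(wh,1),b.round(1).tolist())
o=get_obs();print(o['clock'],o['eef_pos']*1000,o['ft_force'])
E
python3 topm.py t2
```

```text
bar [326.9  61.6] [693.2 269.2] [[-30.899999618530273, 162.5], [-5.199999809265137, -105.5], [684.7000122070312, -39.29999923706055], [659.0, 228.6999969482422]]
board [643.1  95.1] [130.6 261.5] [[554.7000122070312, 211.5], [603.0, -45.5], [731.4000244140625, -21.299999237060547], [683.0999755859375, 235.60000610351562]]
stop [545.1 187. ] [44.9 20.3] [[521.0999755859375, 192.8000030517578], [524.9000244140625, 172.8000030517578], [569.0, 181.10000610351562], [565.2000122070312, 201.10000610351562]]
7.3833 [531.3  55.5   4.3] [-0.8 -1.2  0.8]
```

View pics/t2.png

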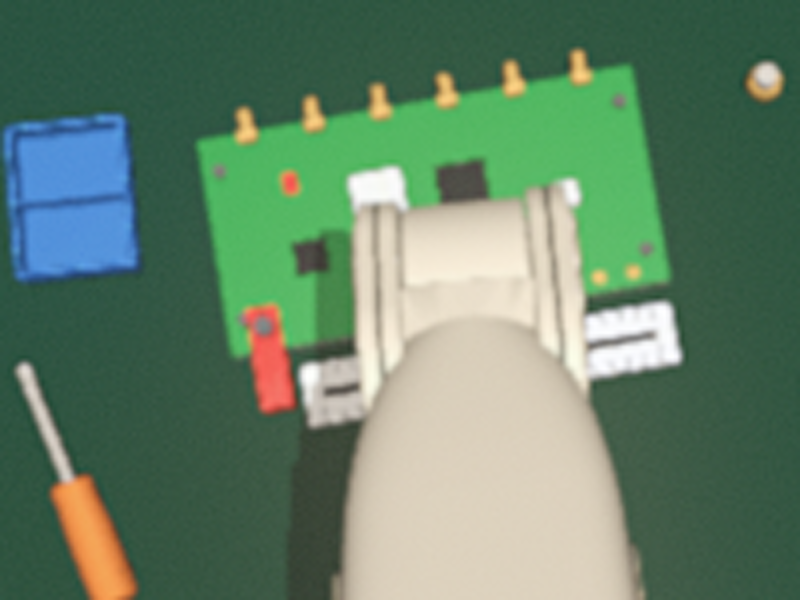

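Crop: the bar is parallel, its far corner at (668,305) against the board corner at (668,282): about 10 mm to go. The end at x=300 is just short of the stop (292). Continue.

>>> send_rows:
  steps: "-1 .002 .0004 0 0 0 0;-1 .002 .0004 0 0 0 0;-1 .001 .0002 0 0 0 0;-1 .001 .0002 0 0 0 0;-1 0 0 0 0 0 0"

```text
clock: 7.8
eef_pos: [0.5375, 0.0567, 0.0044]
tool_rot: [0.639, 0.77, 0.0, 0.0]
ft_force: [-0.4, 0.0, -0.7]
grip_width: -0.0001
grasp_force: 0.4
```

>>> send_rows:
  steps: "-1 .001 .0002 0 0 0 0;-1 .001 .0002 0 0 0 0;-1 0 0 0 0 0 0;-1 .001 .0002 0 0 0 0;-1 0 0 0 0 0 0"

```text
clock: 8.22
eef_pos: [0.5404, 0.0573, 0.0043]
tool_rot: [0.639, 0.77, 0.0, 0.0]
ft_force: [-1.7, 0.3, 1.5]
grip_width: -0.0001
grasp_force: 0.8
```

>>> send_rows:
  steps: "-1 .0005 .0001 0 0 0 0;-1 .0005 .0001 0 0 0 0;-1 0 0 0 0 0 0;-1 0 0 0 0 0 0;-1 0 0 0 0 0 0"

```text
clock: 8.63
eef_pos: [0.5413, 0.0575, 0.0043]
tool_rot: [0.639, 0.77, 0.0, 0.0]
ft_force: [-0.8, -0.3, 1.2]
grip_width: 0.0003
grasp_force: 0.8
```

>>> send_rows:
  steps: "-1 .0005 .0001 0 0 0 0;-1 .0005 .0001 0 0 0 0;-1 0 0 0 0 0 0;-1 0 0 0 0 0 0;-1 0 0 0 0 0 0"

```text
clock: 9.05
eef_pos: [0.5423, 0.0577, 0.0043]
tool_rot: [0.639, 0.77, 0.0, 0.0]
ft_force: [-2.1, -0.8, 2.0]
grip_width: -0.0003
grasp_force: 0.9
```

>>> send_rows:
  steps: "-1 .0005 .0001 0 0 0 0;-1 .0005 .0001 0 0 0 0;-1 0 0 0 0 0 0;-1 0 0 0 0 0 0;-1 0 0 0 0 0 0"

```text
clock: 9.47
eef_pos: [0.5433, 0.0579, 0.0043]
tool_rot: [0.639, 0.77, 0.0, 0.0]
ft_force: [-2.2, -0.2, 1.2]
grip_width: -0.0
grasp_force: 0.9
```

>>> send_rows:
  steps: "-1 .0005 .0001 0 0 0 0;-1 .0005 .0001 0 0 0 0;-1 0 0 0 0 0 0;-1 0 0 0 0 0 0;-1 0 0 0 0 0 0"

```text
clock: 9.88
eef_pos: [0.5435, 0.0579, 0.0042]
tool_rot: [0.639, 0.77, -0.0, -0.0]
ft_force: [-3.8, -0.5, 3.0]
grip_width: 0.0
grasp_force: 2.4
```

>>> send_rows:
  steps: "-1 .0005 .0001 0 0 0 0;-1 0 0 0 0 0 0;-1 0 0 0 0 0 0;-1 0 0 0 0 0 0;-1 0 0 0 0 0 0"

```text
clock: 10.3
eef_pos: [0.5435, 0.058, 0.0041]
tool_rot: [0.639, 0.77, -0.001, -0.001]
ft_force: [-5.3, -0.7, 4.2]
grip_width: -0.0002
grasp_force: 2.9
```

Contact: motion stalls and the force rises about 3 N/mm. Back off and go to the bar's right end.

>>> send_rows:
  steps: "-1 -.012 -.002 0 0 0 0;-1 0 0 .025 0 0 0;-1 0 0 .025 0 0 0;-1 .0122 -.0268 0 0 0 0;-1 .0122 -.0268 0 0 0 0"

```text
clock: 10.72
eef_pos: [0.5606, 0.0034, 0.057]
tool_rot: [0.637, 0.771, 0.003, 0.003]
ft_force: [-0.1, -0.4, 0.6]
grip_width: -0.0001
grasp_force: 0.0
```

>>> send_rows:
  steps: "-1 .0122 -.0268 0 0 0 0;-1 .0122 -.0268 0 0 0 0;-1 .0122 -.0268 0 0 0 0;-1 0 0 0 0 0 0;-1 0 0 0 0 0 0"

```text
clock: 11.13
eef_pos: [0.5955, -0.0795, 0.0544]
tool_rot: [0.64, 0.769, 0.001, 0.001]
ft_force: [0.0, 1.0, -0.4]
grip_width: 0.0001
grasp_force: 0.0
```

```bash
python3 topm.py t3; python3 bar.py w4 331 100
```

```text
bar [378.5 -10.6] [780.3 402.9] [[-14.600000381469727, 185.1999969482422], [-8.699999809265137, -217.6999969482422], [771.5, -206.3000030517578], [765.7000122070312, 196.5]]
board [643.6  95.2] [128.8 260.7] [[556.0999755859375, 211.39999389648438], [604.4000244140625, -44.79999923706055], [731.0, -20.899999618530273], [682.7000122070312, 235.3000030517578]]
stop [545.2 187.2] [44.5 20. ] [[521.5, 192.89999389648438], [525.2000122070312, 173.3000030517578], [568.9000244140625, 181.5], [565.2999877929688, 201.10000610351562]]
11.1833 [594.5 -78.2  54.2] [ 0.6  1.3 -0.4]
t 11.2333 tcp [593.9 -77.4  54.1] yaw 0.1856 F [0.1 0.2 0.5] w -0.00010787946723154146
bar centre [577.8  -1.4] size [40.8 98.7] long axis angle from +y 0.1873 [[548.5, 43.29999923706055], [566.9000244140625, -53.70000076293945], [607.0, -46.099998474121094], [588.5999755859375, 50.900001525878906]] meas [577.6   5.1  10.6]
board centre [662.   15.5] size [129.7  92. ] long axis angle from +y -1.3871 [[589.7999877929688, 48.900001525878906], [606.5999755859375, -41.599998474121094], [734.2000122070312, -17.899999618530273], [717.4000244140625, 72.5999984741211]] meas [650.7  19.7  24.5]
near edge angle 0.1811 x at y=0,80,150: [np.float32(604.7796), np.float32(590.1279), np.float32(577.30774)] span [606.  -38.1] [682.4  66.1]
min() iterable argument is empty
```

View pics/t3.png

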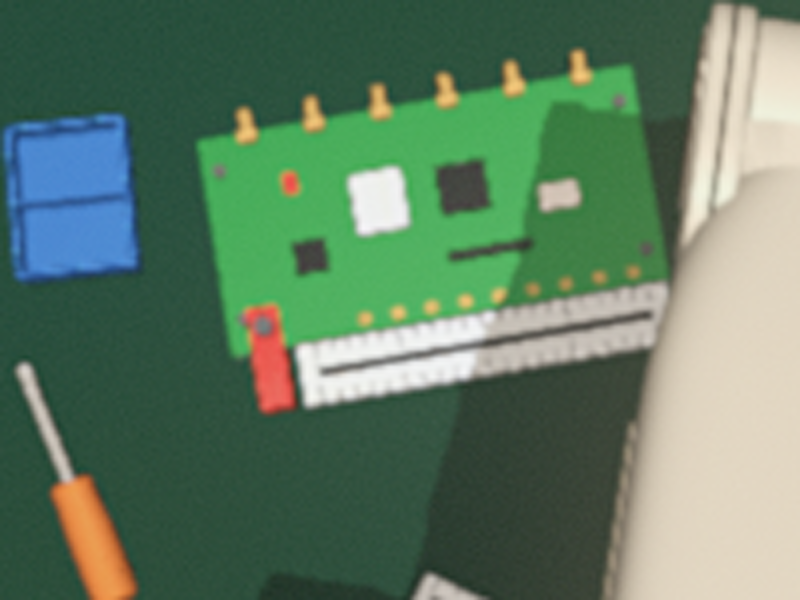

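Crop: the bar lies flush along the board edge, a few mm short of the stop (x 298 against 292). Descend and push its right end along the edge.

>>> send_rows:
  steps: "-1 0 0 -.02 0 0 0;-1 0 0 -.02 0 0 0;-1 0 0 -.01 0 0 0;-1 -.0009 .005 0 0 0 0;-1 -.0009 .005 0 0 0 0"

```text
clock: 11.65
eef_pos: [0.5912, -0.0667, 0.0039]
tool_rot: [0.638, 0.77, -0.0, -0.001]
ft_force: [-0.0, -0.0, 0.8]
grip_width: 0.0003
grasp_force: 0.0
```

>>> send_rows:
  steps: "-1 -.0005 .0025 0 0 0 0;-1 -.0004 .002 0 0 0 0;-1 -.0004 .002 0 0 0 0;-1 -.0002 .001 0 0 0 0;-1 0 0 0 0 0 0"

```text
clock: 12.07
eef_pos: [0.5907, -0.0601, 0.0049]
tool_rot: [0.638, 0.77, 0.0, 0.0]
ft_force: [0.0, -0.0, -0.1]
grip_width: 0.0002
grasp_force: 0.0
```

>>> send_rows:
  steps: "-1 -.0002 .001 0 0 0 0;-1 -.0002 .001 0 0 0 0;-1 -.0002 .001 0 0 0 0;-1 0 0 0 0 0 0;-1 0 0 0 0 0 0"

```text
clock: 12.48
eef_pos: [0.5897, -0.0574, 0.0042]
tool_rot: [0.639, 0.77, -0.0, -0.0]
ft_force: [0.6, -0.1, 0.5]
grip_width: 0.0001
grasp_force: 0.0
```

>>> send_rows:
  steps: "-1 -.0002 .001 0 0 0 0;-1 -.0002 .001 0 0 0 0;-1 0 0 0 0 0 0;-1 0 0 0 0 0 0;-1 0 0 0 0 0 0"

```text
clock: 12.9
eef_pos: [0.5893, -0.0553, 0.0043]
tool_rot: [0.639, 0.77, -0.0, -0.0]
ft_force: [0.3, 0.2, 0.9]
grip_width: -0.0003
grasp_force: 0.0
```

>>> send_rows:
  steps: "-1 -.0002 .001 0 0 0 0;-1 -.0002 .001 0 0 0 0;-1 0 0 0 0 0 0;-1 0 0 0 0 0 0;-1 0 0 0 0 0 0"

```text
clock: 13.32
eef_pos: [0.589, -0.0534, 0.0043]
tool_rot: [0.639, 0.77, -0.0, 0.0]
ft_force: [0.2, -1.4, 0.1]
grip_width: -0.0001
grasp_force: 0.5
```

>>> send_rows:
  steps: "-1 -.0002 .001 0 0 0 0;-1 -.0002 .001 0 0 0 0;-1 0 0 0 0 0 0;-1 0 0 0 0 0 0;-1 0 0 0 0 0 0"

```text
clock: 13.73
eef_pos: [0.5885, -0.0512, 0.0043]
tool_rot: [0.639, 0.77, 0.0, -0.0]
ft_force: [0.3, -1.0, 0.2]
grip_width: 0.0
grasp_force: 0.3
```

>>> send_rows:
  steps: "-1 -.0002 .001 0 0 0 0;-1 0 0 0 0 0 0;-1 -.0002 .001 0 0 0 0;-1 0 0 0 0 0 0;-1 0 0 0 0 0 0"

```text
clock: 14.15
eef_pos: [0.5881, -0.0492, 0.0043]
tool_rot: [0.639, 0.77, 0.0, -0.0]
ft_force: [-0.3, -0.7, 0.3]
grip_width: 0.0001
grasp_force: 0.4
```

>>> send_rows:
  steps: "-1 -.0002 .001 0 0 0 0;-1 0 0 0 0 0 0;-1 -.0001 .0005 0 0 0 0;-1 0 0 0 0 0 0;-1 0 0 0 0 0 0"

```text
clock: 14.57
eef_pos: [0.588, -0.0483, 0.0043]
tool_rot: [0.639, 0.769, -0.0, 0.0]
ft_force: [0.6, -3.0, -0.7]
grip_width: 0.0001
grasp_force: 1.6
```

Force rising with little motion; one more step to confirm the stop.

>>> send_rows:
  steps: "-1 -.0001 .0005 0 0 0 0;-1 0 0 0 0 0 0;-1 -.0001 .0005 0 0 0 0;-1 0 0 0 0 0 0;-1 0 0 0 0 0 0"

```text
clock: 14.98
eef_pos: [0.588, -0.0482, 0.0044]
tool_rot: [0.639, 0.769, -0.001, 0.001]
ft_force: [0.9, -6.2, -0.3]
grip_width: -0.0
grasp_force: 3.0
```

>>> send_rows:
  steps: "-1 .002 -.012 0 0 0 0;-1 0 0 .025 0 0 0;-1 0 0 .025 0 0 0;-1 -.0124 .0244 0 0 0 0;-1 -.0124 .0244 0 0 0 0"

```text
clock: 15.4
eef_pos: [0.567, -0.0104, 0.0564]
tool_rot: [0.64, 0.769, 0.002, 0.001]
ft_force: [-1.3, -0.0, 0.2]
grip_width: 0.0002
grasp_force: 0.0
```

>>> send_rows:
  steps: "-1 -.0124 .0244 0 0 0 0;-1 -.0124 .0244 0 0 0 0;-1 -.0124 .0244 0 0 0 0;-1 0 0 0 0 0 0;-1 0 0 -.015 0 0 0"

```text
clock: 15.82
eef_pos: [0.5293, 0.0652, 0.0419]
tool_rot: [0.637, 0.771, 0.002, 0.001]
ft_force: [1.4, 0.1, 0.4]
grip_width: -0.0002
grasp_force: 0.0
```

>>> send_rows:
  steps: "-1 0 0 -.02 0 0 0;-1 0 0 -.015 0 0 0;-1 0 0 0 0 0 0;-1 .004 .0008 0 0 0 0;-1 .004 .0008 0 0 0 0"

```text
clock: 16.23
eef_pos: [0.5365, 0.0647, 0.005]
tool_rot: [0.639, 0.769, 0.0, 0.0]
ft_force: [0.2, -0.2, -0.3]
grip_width: -0.0002
grasp_force: 0.0
```

>>> send_rows:
  steps: "-1 .002 .0004 0 0 0 0;-1 .002 .0004 0 0 0 0;-1 .001 .0002 0 0 0 0;-1 0 0 0 0 0 0;-1 0 0 0 0 0 0"

```text
clock: 16.65
eef_pos: [0.5409, 0.0658, 0.0046]
tool_rot: [0.639, 0.77, 0.0, 0.0]
ft_force: [0.0, -0.3, 0.3]
grip_width: -0.0
grasp_force: 0.0
```

>>> send_rows:
  steps: "-1 .0005 .0001 0 0 0 0;-1 0 0 0 0 0 0;-1 .0005 .0001 0 0 0 0;-1 0 0 0 0 0 0;-1 0 0 0 0 0 0"

```text
clock: 17.07
eef_pos: [0.5416, 0.066, 0.0043]
tool_rot: [0.639, 0.77, -0.0, -0.0]
ft_force: [0.2, 0.1, -0.1]
grip_width: 0.0
grasp_force: 0.0
```

>>> send_rows:
  steps: "-1 .0005 .0001 0 0 0 0;-1 0 0 0 0 0 0;-1 .0005 .0001 0 0 0 0;-1 0 0 0 0 0 0;-1 0 0 0 0 0 0"

```text
clock: 17.48
eef_pos: [0.5419, 0.066, 0.0041]
tool_rot: [0.639, 0.77, -0.001, -0.001]
ft_force: [-2.4, -0.8, 1.7]
grip_width: 0.0003
grasp_force: 1.4
```

>>> send_rows:
  steps: "-1 .0005 .0001 0 0 0 0;-1 0 0 0 0 0 0;-1 .0005 .0001 0 0 0 0;-1 0 0 0 0 0 0;-1 0 0 0 0 0 0"

```text
clock: 17.9
eef_pos: [0.542, 0.066, 0.0041]
tool_rot: [0.639, 0.77, -0.001, -0.001]
ft_force: [-5.2, -1.6, 4.0]
grip_width: -0.0002
grasp_force: 3.1
```

>>> send_rows:
  steps: "-1 .0005 .0001 0 0 0 0;-1 0 0 0 0 0 0;-1 0 0 0 0 0 0;-1 0 0 0 0 0 0;-1 0 0 0 0 0 0"

```text
clock: 18.32
eef_pos: [0.542, 0.066, 0.004]
tool_rot: [0.639, 0.77, -0.002, -0.001]
ft_force: [-6.3, -1.1, 5.2]
grip_width: -0.0003
grasp_force: 3.5
```

>>> send_rows:
  steps: "-1 .0004 .0001 0 0 0 0;-1 0 0 0 0 0 0;-1 0 0 0 0 0 0;-1 0 0 0 0 0 0;-1 0 0 0 0 0 0"

```text
clock: 18.73
eef_pos: [0.5421, 0.066, 0.004]
tool_rot: [0.639, 0.769, -0.002, -0.001]
ft_force: [-7.7, -2.1, 5.9]
grip_width: -0.0002
grasp_force: 3.9
```

>>> send_rows:
  steps: "-1 -.008 -.0015 0 0 0 0;-1 -.01 -.002 0 0 0 0;-1 -.01 -.002 .03 0 0 0;-1 -.01 0 .04 0 0 0;-1 -.01 0 .04 0 0 0"

```text
clock: 19.15
eef_pos: [0.4959, 0.061, 0.1146]
tool_rot: [0.639, 0.77, -0.0, -0.0]
ft_force: [0.2, 0.1, 0.6]
grip_width: -0.0002
grasp_force: 0.0
```

>>> send_rows:
  steps: "-1 0 0 .04 0 0 0;-1 0 0 .04 0 0 0;-1 0 0 .02 0 0 0;-1 0 0 0 0 0 0;-1 0 0 0 0 0 0"

```text
clock: 19.57
eef_pos: [0.4984, 0.0613, 0.2161]
tool_rot: [0.639, 0.77, 0.002, 0.002]
ft_force: [1.1, -0.4, -0.7]
grip_width: -0.0
grasp_force: 0.0
```

```bash
python3 bar.py w5 400 150; python3 topm.py t4
```

```text
t 19.6167 tcp [497.1  61.2 214.3] yaw 0.1856 F [ 0.4  1.4 -0.9] w 0.00021442530714378615
bar centre [562.5  70.4] size [ 45.8 221.7] long axis angle from +y 0.1886 [[519.2000122070312, 175.0], [560.7999877929688, -42.70000076293945], [605.7000122070312, -34.099998474121094], [564.2000122070312, 183.60000610351562]] meas [561.5  85.   10.7]
board centre [645.9  97.4] size [131.  261.6] long axis angle from +y 0.1867 [[557.2999877929688, 213.6999969482422], [605.9000244140625, -43.29999923706055], [734.5999755859375, -19.0], [686.0, 238.0]] meas [635.9 114.3  23.6]
near edge angle 0.0686 x at y=0,80,150: [np.float32(599.0061), np.float32(593.50836), np.float32(588.6978)] span [606.2 -39. ] [665.4 234.1]
stop centre [554.4 191. ] size [61.1 17.7] long axis angle from +y -1.3843 [[522.7999877929688, 194.10000610351562], [526.0999755859375, 176.6999969482422], [586.0, 188.0], [582.7999877929688, 205.39999389648438]] meas [552.7 189.6  23.6]
bar [327.4  45.3] [692.7 245.9] [[-27.299999237060547, 141.6999969482422], [-8.699999809265137, -103.5], [682.0, -51.0], [663.4000244140625, 194.1999969482422]]
board [643.4  94.6] [128.5 259.6] [[556.4000244140625, 210.39999389648438], [604.0, -44.79999923706055], [730.2999877929688, -21.200000762939453], [682.7000122070312, 234.0]]
stop [544.1 189.3] [37.8 16.4] [[525.0, 197.0], [525.4000244140625, 180.6999969482422], [563.0999755859375, 181.60000610351562], [562.7999877929688, 197.89999389648438]]
19.6667 [496.2  61.1 213.2] [-0.1 -0.1 -0.2]
```

View pics/w5.png

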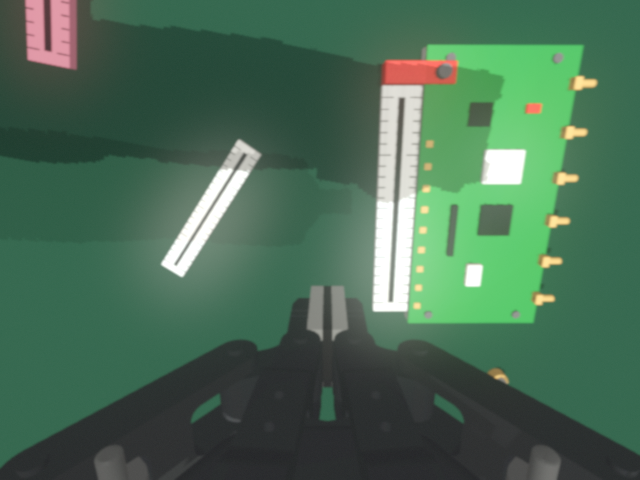

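Wrist view: the bar's right side lies along the board edge from (422,86) to (410,312). Its end at row 86 meets the stop's face, with no bench visible between. The board and stop have not moved measurably.

```bash
python3 -c "
from workcell import *
print(job_done())"
```

```text
the job is handed in; nothing more can be done
None
```

The straightedge lies flat and flush along the board's near edge with its end against the red stop, pressed home at about 8 N; board and stop show no measurable shift, no bystander was touched, and the job was handed in at about 20 s.

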